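# Park the tall oiler in its stall

### The arm

A 6-joint arm with a two-finger parallel gripper is mounted at the origin on the work surface. World frame = base frame: x ahead of the robot, y to its left, z up, the work surface at z = 0. Lengths are in m, angles in degrees, forces in N, time in s.
With the tool pointing down it reaches from about 0.375 to 0.9 m from the base axis. Payload 3.1 kg.
Tool frame: the origin (TCP) lies midway between the tips of the shut fingers; the grasp point (between the pads) lies 19 mm behind it; z points along the fingers, y is the line along which they close (so a half turn about z gives the same grasp; the last joint's range is limited). The gripper opens to 87 mm and grips with 3 to 60 N. Pads are 19 mm wide; open, the fingers measure 117 mm over their backs; the gripper's body (75 mm by 190 mm) begins 51 mm behind the grasp point.
Start: joints at [-80.93, 30.224, 82.088, -0, 67.689, -10.227], TCP at [0.207, -0.59, 0.223] pointing down, gripper open.
Joint ranges: [-176.69, 176.69], [-43.24, 126.21], [12.49, 139.97], [-82, 262], [0, 151.66], [-163.58, 163.58]. Speed limits (degrees/s): [159.86, 159.86, 180, 180, 180, 180].

### API

Orientations are given as a 3x3 rotation matrix whose columns are the frame's x, y, z axes.
In Python, from bench import state, eyes, robot gives the robot as it stands.
- The arm moves only by the tool carry_out, never from a script. Its argument "series" is a list of rows, each a list of 7 numbers: the opening, from 0 (shut) to 1 (fully open), then the shift along the world's x, y, z in mm, then the turn, a rotation vector about the world's x, y, z in rad. A call has 1 to 5 rows; each row shifts and turns the commanded pose from where the row before left it; what a row does not reach is not made up. A row lasts 1/12 s, in which the tool goes at most 41.7 mm and 7.16 degrees, less where a joint would pass 70% of its speed; a pose out of reach is approached as far as the arm can. A call is refused whole if a number of a shift passes 41.7 or a number of a turn 0.125, either way. A call with a gripper value outside its range is refused whole. The fingers move at their own pace and stop on an object; the grip force is fixed at half the most. Time passes only in rows, so rows that do not move let the fingers close. It gives the time, the measured TCP pose, the force, the opening and the grip force at its end, in the units of the state.
- state(): the state, without advancing time (a new reading comes with each control period).
- eyes.get_image(name): name is "scene" or "top" or "wrist"; returns the picture (420x560x3 uint8, red, green, blue); there is no depth.
- eyes.camera_info(name): a dict with "K" (3x3 intrinsics, pixels), "R" (3x3) and "t" (3): a world point X has camera coordinates R X + t. Camera axes: x right, y down, z forward; pixel columns grow to the right and rows downward; lengths in m; the calibration is good to about 2 mm. A picture is of the moment at which its call begins: read the wrist's pose just before it. camera_info takes no time and is no camera call; for the wrist camera it gives the pose at the moment of the call.
- robot.hand_in(): hands the job in; it is judged then, once.
The state is a dict: "t": time; "joints": joint angles; "qd": joint speeds; "joint_torque": joint torques, N m; "ee_pos": TCP position; "ee_rot": TCP orientation; "ft_force": force on the tool from outside, world axes, zero at the start; "wrist_torque": the same for the moment, N m; "grip_width": finger opening in m; "finger_force": force on a finger pad.
Only numpy, scipy, OpenCV 4.12 (cv2) and the standard library are available. Lean on these libraries where they do the work, as an engineer would, in place of code of your own. Each camera call takes 0.05 s, during which the arm holds its last target. There are 200 camera calls.

### The job

Push the tall slender steel oiler, low on its foot so that it slides along the bench upright, into the open wooden stall until it stands against the stall's back wall; then push the stall's steel gate fully shut behind it with a fingertip and come away. Nothing is to be picked up, lifted or tipped, and everything else on the bench stays where it is.

Things in the scene. Friction and masses are not known exactly. Their poses are not given: they have to be found in the camera images.
- oiler: tall slender bright-steel oiler, round, 240 mm tall, 0.3 to 0.65 kg, loose. Straight foot 60 mm across up to 42 mm, tapering to a waist 32 mm across at 110 to 140, a bulb 42 mm across at 152 to 192, then a thin spout. Origin: centre of its underside, z up. Pushed above 40 mm it may tip: slant the fingers forward (25 to 45 degrees) to keep the gripper's body behind its upper part.
- stall: U of three wooden walls fixed to the bench, no floor, no top. Origin on the bench at the centre of the space inside, z up; the mouth (-x side) faces roughly the robot's right, +x points to the back wall. Back wall: inside face at x = 34 mm, 70 mm high. Side walls: inside faces at y = 48 and -48, 60 mm high, from x = -34 to 34. All 12 mm thick. Oiler against the back wall: its centre at x = 4 mm.
- gate (a joint): flat steel gate on an upright pin (radius 5 mm) at x = -40, y = 54 mm in the stall's frame. 0 = shut (a stop), straight across the mouth along the stall's -y; grows as it opens outwards, 1.57 = along the stall's -x; starts at 1.75 to 2.2. Plate 112 mm long from the pin, 6 mm thick, 11 to 53 mm above the bench. Slight friction (under 1 N at the tip); stays where left.
- gate_tip (a point): point in the middle of the gate plate, 105 mm from the hinge pin, 32 mm above the bench
- padlock_big: brass padlock standing upright, 60 wide (its y), 26 thick (x), 79 mm tall with its steel shackle; origin at the centre of its underside. Bystander.
- padlock_small: dark steel padlock standing upright, 45 wide (its y), 24 thick (x), 69 mm tall; origin at the centre of its underside. Bystander.
- tin: closed round tin with a paper label, 68 mm across, 85 mm tall; origin at the centre of its underside. Bystander.
- squat_oiler: short squat steel oiler with a cone and spout, 68 mm across, only 100 mm tall (not the tall one); origin at the centre of its underside. Bystander.
- hammer: hammer lying on the bench along its own x, about 260 mm long. Bystander.
- screwdriver: screwdriver lying on the bench along its own x, about 200 mm long. Bystander.
- offcut: pale wooden offcut, 90 x 45 x 30 mm; origin at the centre of its underside. Bystander.
Not all that is in view belongs to the job. Leave any blue or purple look-alike of the stall alone.

How it is judged (in metres and radians):
On the way, in this order (a step that is already met when the one before it is completed fails the run):
1. the oiler stands upright in the stall against its back wall, the gate still open (x of oiler in the frame of stall between -0.008 and 0.012 m and y of oiler in the frame of stall between -0.025 and 0.025 m and angle between oiler's own z axis and vertical below 0.06 rad and height (world z) of oiler below 0.006 m and value of joint gate above 1.2 rad), for 0.2 s.
2. the gate is shut behind it (x of oiler in the frame of stall between -0.008 and 0.012 m and y of oiler in the frame of stall between -0.025 and 0.025 m and angle between oiler's own z axis and vertical below 0.06 rad and height (world z) of oiler below 0.006 m and value of joint gate below 0.1 rad), for 0.2 s.
At the end, for the whole second after the job is handed in: the oiler stands upright (within 0.06 rad) and at rest on the bench inside the stall, within 12 mm of touching the back wall and between the side walls, and the gate is shut to within 0.1 rad (all of step 2 and linear speed of oiler below 0.02 m/s).
It fails at once if the oiler is tipped by more than 0.25 rad (angle between oiler's own z axis and vertical above 0.25 rad).
It fails at once if the oiler is lifted more than 12 mm off the bench (height (world z) of oiler above 0.012 m).
It fails at once if the fingers touch the oiler high, above its foot (grasp point over 90 mm up) (contact force between the fingers and oiler above 0.5 N and height (world z) of the grasp point above 0.09 m).
It fails at once if another thing on the bench is moved more than 20 mm (distance of any of padlock_big, padlock_small, tin, squat_oiler, hammer, screwdriver, offcut from where it was at the start of the episode above 0.02 m).
It also fails if it takes over 64 s, if anything falls off the work surface, if the arm or the gripper's body presses on something with over 40 N, if the wrist force passes 120 N, or if a joint passes its speed limit or range.

## Working session

There is one attempt and no reset: what is moved stays moved. The work goes in short steps, Python scripts to look and compute and a tool call to move; the robot and the scene stay as the last step left them, time stands still between calls to the robot, and variables do not carry over. Pictures are saved under pics/ and viewed, at most 10 in all, crops included, and the job is handed in when it is done.

Besides the shell and the picture viewer there is one more tool, called after ">>>" in YAML: its name, and indented under it one key for each argument. carry_out: Moves the arm, as the interface text tells. Its arguments: {"type":"object","properties":{"series":{"type":"array"}},"required":["series"]}

```bash
ls; mkdir -p pics
cat > h.py <<'E'
import numpy as np, cv2
from bench import state, eyes, robot
def ray(n,u,v,z,ci=None):
    ci=ci or eyes.camera_info(n); K,R,t=[np.array(ci[k],float) for k in 'KRt']
    c=-R.T@t; d=R.T@np.linalg.solve(K,[u,v,1.]); return c+d*(z-c[2])/d[2]
def proj(n,X,ci=None):
    ci=ci or eyes.camera_info(n); K,R,t=[np.array(ci[k],float) for k in 'KRt']
    p=K@(R@np.array(X,float)+t.ravel()); return p[:2]/p[2]
E
python3 - <<'E'
from h import *
for n in ['scene','top']:
    im=eyes.get_image(n); cv2.imwrite(f'pics/{n}0.png',im[:,:,::-1])
    ci=eyes.camera_info(n); R,t=np.array(ci['R']),np.array(ci['t']); print(n,-R.T@t.ravel(),R[2],np.array(ci['K'])[0,0])
print(state())
E
```

```text
pics
scene [1.66199016 0.06355404 1.02201392] [-0.76348849 -0.05571325 -0.64341383] 466.0285081610462
top [ 0.47707579 -0.01703046  0.98273788] [ 0.05875449  0.02091403 -0.99805336] 389.7298115439399
{'t': 0.1, 'joints': array([-8.09299167e+01,  3.02737525e+01,  8.21488179e+01, -2.95118588e-03,
        6.76913767e+01, -1.02272463e+01]), 'qd': array([ 0.00404718, -0.08173139, -0.10249362, -0.04225255, -0.01545149,
        0.10951848]), 'joint_torque': array([ 4.95683598e-04, -4.40986204e+01, -1.77150822e+01,  6.33980683e-02,
        5.34007244e-02, -4.80819472e-05]), 'ee_pos': array([ 0.20645109, -0.58920818,  0.22166956]), 'ee_rot': array([[ 9.43809932e-01,  3.30488549e-01, -3.60568439e-04],
       [ 3.30488604e-01, -9.43807955e-01,  1.95637190e-03],
       [ 3.06251152e-04, -1.96560699e-03, -9.99998021e-01]]), 'ft_force': array([-0.5138538 , -0.02957105, -0.8301628 ]), 'wrist_torque': array([ 0.02938339, -0.04317605, -0.02192994]), 'finger_force': 0.0, 'grip_width': 0.08737384054189212}
```

View pics/scene0.png

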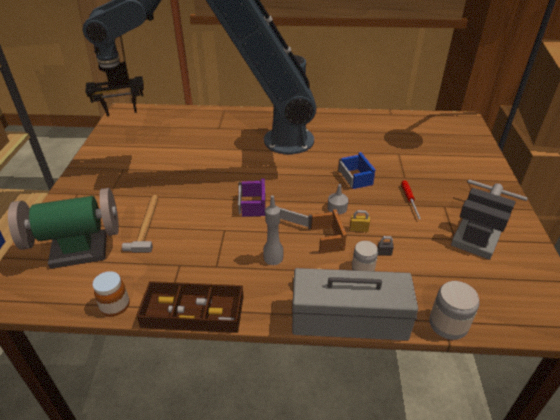

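View pics/top0.png

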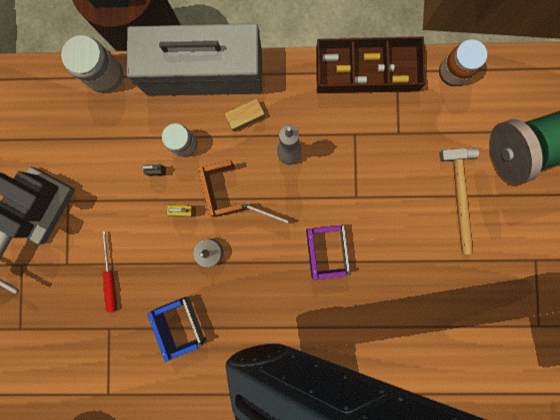

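Candidates in the top view. For the oiler: the tall steel oiler at (289,148), the squat oiler at (208,253) and the tin at (179,139). For the stall: wooden at (222,189), purple at (328,252) and blue at (175,329). I choose the oiler at (289,148) and the wooden stall, whose open gate runs from about (245,209) to (290,221). I'll check both in a close crop.

Run:
```python
from h import *
a=cv2.imread('pics/top0.png')[100:240,150:350]; cv2.imwrite('pics/c.png',cv2.resize(a,None,fx=4,fy=4,interpolation=cv2.INTER_CUBIC))
```

```text
(no output)
```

View pics/c.png

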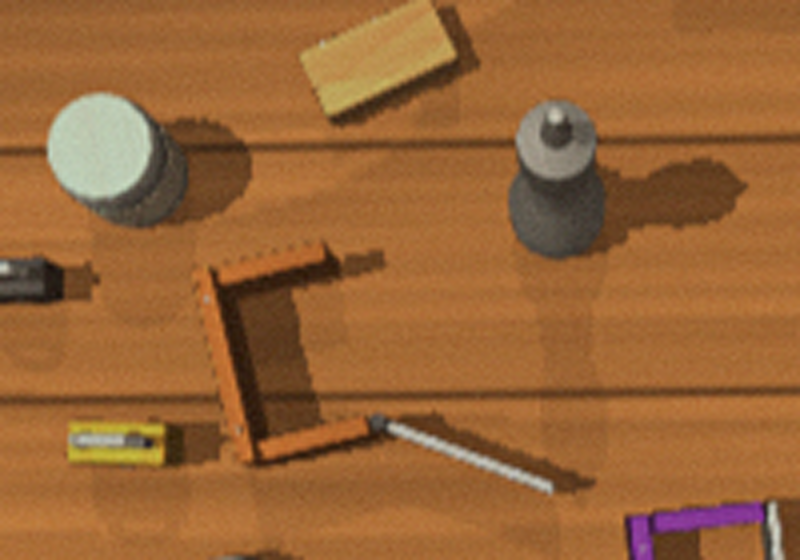

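The crop shows:
- **Oiler:** bulb, spout and foot are visible. The foot circle's centre is near crop (557,208), which is image (289,152).
- **Stall:** the back wall's outer corners are at crop (203,268) and (245,460).
- **Gate:** the hinge is at crop (377,423) and the tip at crop (550,488).

Next I turn these into positions.

```bash
cat >> h.py <<'E'
def crop(u,v,z): return ray('top',150+(u+.5)/4-.5,100+(v+.5)/4-.5,z)
E
python3 - <<'E'
from h import *
np.set_printoptions(precision=4,suppress=True)
b1=crop(200,268,.07);b2=crop(243,464,.07);print('back corners',b1,b2,np.linalg.norm(b1-b2))
m1=crop(332,258,.06);m1o=crop(323,240,.06);m2=crop(369,432,.06)
h=crop(377,423,.055);g=crop(552,488,.053)
print('m',m1,m1o,m2,'h',h,'g',g,'gate len',np.linalg.norm((h-g)[:2]))
d=(b1-b2)[:2]; yax=-d/np.linalg.norm(d); xax=np.array([yax[1],-yax[0]]);print(xax,yax)
# image: b1 is top; hinge at y=+54 at bottom -> +y from b1 to b2
c1=(b1+b2)[:2]/2-xax*46; 
c2=h[:2]+xax*.04-yax*.054
c1=(b1+b2)[:2]/2-xax*.046; print('centre',c1,c2)
print('gate ang',)
v=(g-h)[:2]; gx,gy=v@xax,v@yax; print('gate angle',np.arctan2(-gx,-gy))
for u,v,z in [(557,208,.042),(557,258,0),(557,256,.042),(510,205,.042),(606,205,.042)]: print('oil',crop(u,v,z))
print('bulb',crop(556,141,.185),'spout',crop(556,112,.24))
# scene mask of oiler: foot
im=cv2.imread('pics/scene0.png'); 
hsv=cv2.cvtColor(im,cv2.COLOR_BGR2HSV); m=(hsv[...,1]<70)[190:270,255:290]
for r in range(0,80,4):
    w=np.where(m[r])[0]; print(190+r,(255+w.min(),255+w.max()) if len(w) else None,end=' ')
print(); 
for n,p in dict(padlock=(118,442,.079),tin=(102,148,.085),off=(380,55,.03)).items(): print(n,crop(*p))
E
```

```text
back corners [0.6316 0.193  0.07  ] [0.5149 0.1676 0.07  ] 0.11937068662177322
m [0.6381 0.1159 0.06  ] [0.649  0.1213 0.06  ] [0.5334 0.0944 0.06  ] h [0.5391 0.0902 0.055 ] g [ 0.4989 -0.0139  0.053 ] gate len 0.11152266576390907
[-0.213  0.977] [-0.977 -0.213]
centre [0.5831 0.1354] [0.5833 0.1408]
gate ang
gate angle 2.153324624982786
oil [ 0.6698 -0.0191  0.042 ]
oil [ 0.6463 -0.0188  0.    ]
oil [ 0.6403 -0.0187  0.042 ]
oil [0.6721 0.0095 0.042 ]
oil [ 0.6711 -0.049   0.042 ]
bulb [ 0.6755 -0.0188  0.185 ] spout [ 0.6761 -0.0188  0.24  ]
190 None 194 None 198 (np.int64(271), np.int64(273)) 202 (np.int64(271), np.int64(273)) 206 (np.int64(270), np.int64(276)) 210 (np.int64(265), np.int64(287)) 214 (np.int64(265), np.int64(289)) 218 (np.int64(266), np.int64(289)) 222 (np.int64(267), np.int64(278)) 226 (np.int64(268), np.int64(277)) 230 (np.int64(268), np.int64(277)) 234 (np.int64(268), np.int64(277)) 238 (np.int64(268), np.int64(278)) 242 (np.int64(267), np.int64(278)) 246 (np.int64(265), np.int64(281)) 250 (np.int64(264), np.int64(282)) 254 (np.int64(264), np.int64(282)) 258 (np.int64(264), np.int64(281)) 262 (np.int64(267), np.int64(279)) 266 None 
padlock [0.5284 0.2391 0.079 ]
tin [0.7009 0.2474 0.085 ]
off [0.7702 0.0897 0.03  ]
```

Measurements agree with the given sizes:
- **Gate:** length 111.5 mm, against 112 given.
- **Stall:** back wall 119 mm outside, against 120 given. Centre about (0.583, 0.139), x axis (-0.213, 0.977).
- **Oiler:** about (0.676, -0.019), which is (-174, -57) mm in the stall frame.

Plan: half-open fingers tilted 30° form a V behind the foot. They push obliquely onto the stall's axis, then straight in. First I travel and yaw.

>>> carry_out:
  series:
    - [0.53, 31, 27, -3, 0, 0, 0.12]
    - [0.53, 31, 27, -3, 0, 0, 0.12]
    - [0.53, 31, 27, -3, 0, 0, 0.12]
    - [0.53, 31, 27, -3, 0, 0, 0.12]
    - [0.53, 31, 27, -3, 0, 0, 0.12]

```text
t: 0.52
ee_pos: [0.3624, -0.4532, 0.207]
ee_rot: [[0.588, 0.809, -0.0], [0.809, -0.588, 0.001], [0.001, -0.001, -1.0]]
ft_force: [0.5, -1.4, 0.8]
grip_width: 0.0614
finger_force: 0.0
```

>>> carry_out:
  series:
    - [0.53, 31, 27, -3, 0, 0, 0.12]
    - [0.53, 31, 27, -3, 0, 0, 0.12]
    - [0.53, 31, 27, -3, 0, 0, 0.12]
    - [0.53, 31, 27, -3, 0, 0, 0.12]
    - [0.53, 31, 27, -3, 0, 0, 0.12]

```text
t: 0.93
ee_pos: [0.5176, -0.318, 0.192]
ee_rot: [[0.028, 1.0, -0.001], [1.0, -0.028, 0.001], [0.001, -0.001, -1.0]]
ft_force: [0.7, -0.7, -0.1]
grip_width: 0.0464
finger_force: 0.0
```

>>> carry_out:
  series:
    - [0.53, 31, 27, -3, 0, 0, 0.12]
    - [0.53, 31, 27, -3, 0, 0, 0.12]
    - [0.53, 31, 27, -3, 0, 0, 0]
    - [0.53, 31, 27, -3, 0.0, 0.0, 0]
    - [0.53, 31, 27, -3, 0, 0, 0]

```text
t: 1.35
ee_pos: [0.6725, -0.183, 0.1768]
ee_rot: [[-0.205, 0.979, -0.001], [0.979, 0.205, 0.0], [0.001, -0.001, -1.0]]
ft_force: [1.2, -0.4, 0.2]
grip_width: 0.046
finger_force: 0.0
```

>>> carry_out:
  series:
    - [0.53, 15, 13, 0, 0.102, 0.022, 0]
    - [0.53, 5, 5, 0, 0.102, 0.022, 0]
    - [0.53, 0, 0, 0, 0.102, 0.022, 0]
    - [0.53, 0, 0, 0, 0.102, 0.022, 0]
    - [0.53, 0, 0, 0, 0.102, 0.022, 0]

```text
t: 1.77
ee_pos: [0.6919, -0.1666, 0.1778]
ee_rot: [[-0.177, 0.978, -0.106], [0.846, 0.207, 0.491], [0.502, -0.002, -0.865]]
ft_force: [-0.0, 1.2, 0.2]
grip_width: 0.0461
finger_force: 0.0
```

```bash
cat >> h.py <<'E'
C=np.array([.583,.139]);XA=np.array([-.213,.977]);YA=np.array([-.977,-.213])
def st(p): d=np.array(p)[:2]-C; return np.round(1000*np.array([d@XA,d@YA]),1)
def tow(x,y): return C+x/1000*XA+y/1000*YA
def rep():
    s=state(); print('t',round(s['t'],2),'tcp',s['ee_pos'].round(4),'stall',st(s['ee_pos']),'rot',s['ee_rot'].round(3).tolist(),'w',round(s['grip_width'],4),'F',s['ft_force'].round(1),'j',s['joints'].round(0))
E
python3 - <<'E'
from h import *
rep(); print('tray',ray('top',318,90,.0),ray('top',318,88,.05)); print('target',tow(-174-60,-57),tow(-174-27,-57))
im=eyes.get_image('scene'); cv2.imwrite('pics/s1.png',im[:,:,::-1])
E
```

```text
t 1.77 tcp [ 0.6919 -0.1666  0.1778] stall [-321.7  -41.4] rot [[-0.177, 0.978, -0.106], [0.846, 0.207, 0.491], [0.502, -0.002, -0.865]] w 0.0461 F [-0.   1.2  0.2] j [-32.  48.  58.  21.  95. -46.]
tray [ 0.83690784 -0.09608405  0.        ] [ 0.82356948 -0.09214986  0.05      ]
target [ 0.688531 -0.077477] [ 0.681502 -0.045236]
```

View pics/s1.png

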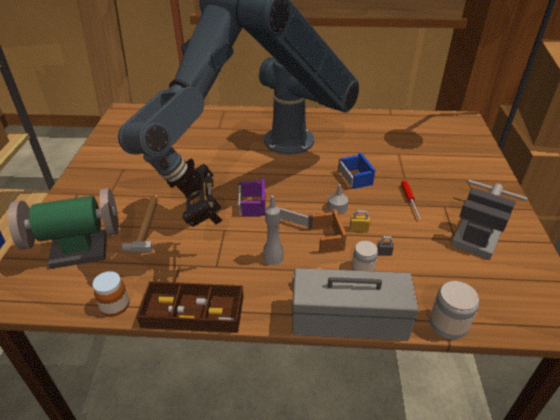

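The picture shows the tilted gripper at (203,200), clear of everything, with the oiler at (273,240) ahead of it. I now lower behind the oiler and check its position in the scene view.

>>> carry_out:
  series:
    - [0.53, 0, 14, -38, 0, 0, 0]
    - [0.53, 0, 14, -38, 0, 0, 0]
    - [0.53, -1, 14, -38, 0, 0, 0]
    - [0.53, -1, 14, -38, 0, 0, 0]
    - [0.53, 0, 5, -5, 0, 0, 0]

```text
t: 2.23
ee_pos: [0.6837, -0.1014, 0.013]
ee_rot: [[-0.172, 0.978, -0.118], [0.846, 0.208, 0.491], [0.505, -0.016, -0.863]]
ft_force: [-1.2, 0.6, -0.6]
grip_width: 0.046
finger_force: 0.0
```

Run:
```python
from h import *
rep()
print('scene proj base/ foot sides/bulb',proj('scene',[.676,-.019,0]),proj('scene',[.676,-.049,.02]),proj('scene',[.676,.011,.02]),proj('scene',[.706,-.019,0]),proj('scene',[.676,-.019,.24]))
im=eyes.get_image('top'); cv2.imwrite('pics/t1.png',cv2.resize(im[90:240,150:350,::-1],None,fx=4,fy=4,interpolation=cv2.INTER_CUBIC))
```

```text
t 2.23 tcp [ 0.6837 -0.1014  0.013 ] stall [-256.3  -47.1] rot [[-0.172, 0.978, -0.118], [0.846, 0.208, 0.491], [0.505, -0.016, -0.863]] w 0.046 F [-1.2  0.6 -0.6] j [-28.  57.  67.  23.  78. -49.]
scene proj base/ foot sides/bulb [273.49475909 258.69253886] [263.4757862  253.63999808] [283.36777953 254.45106044] [272.78884778 265.93590795] [272.3624557  196.66004723]
```

View pics/t1.png

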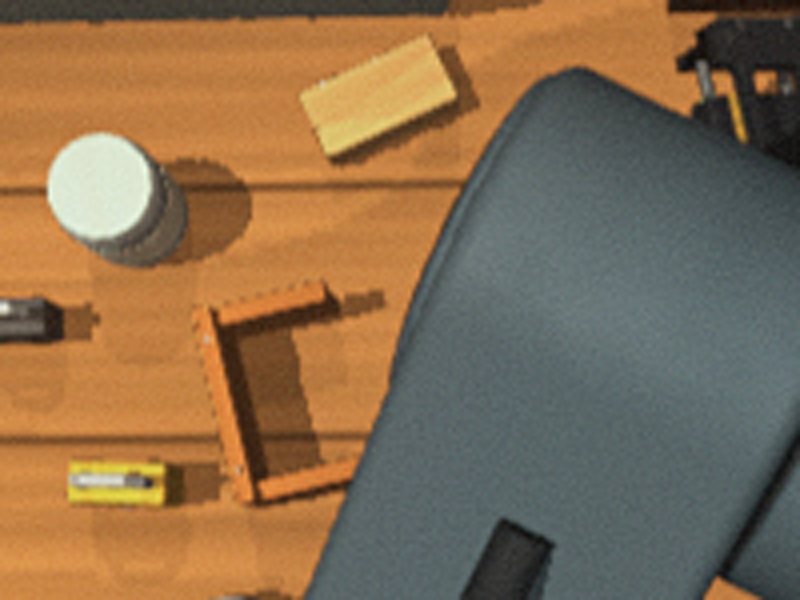

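The top view is blocked by the forearm. The scene view agrees with the oiler position: predicted foot columns 263–283, measured 264–282. I let the arm settle and line up.

>>> carry_out:
  series:
    - [0.53, 5, 0, 1, 0, 0, 0]
    - [0.53, 0, 0, 0, 0, 0, 0]
    - [0.53, 0, 0, 0, 0, 0, 0]

```text
t: 2.53
ee_pos: [0.6974, -0.1079, 0.0249]
ee_rot: [[-0.179, 0.979, -0.099], [0.851, 0.205, 0.484], [0.494, 0.003, -0.869]]
ft_force: [0.2, 0.2, 1.5]
grip_width: 0.0465
finger_force: 0.0
```

Run:
```python
from h import *
rep()
im=eyes.get_image('wrist'); cv2.imwrite('pics/w1.png',im[:,:,::-1])
```

```text
t 2.53 tcp [ 0.6974 -0.1079  0.0249] stall [-265.5  -59.2] rot [[-0.179, 0.979, -0.099], [0.851, 0.205, 0.484], [0.494, 0.003, -0.869]] w 0.0465 F [0.2 0.2 1.5] j [-28.  57.  65.  23.  79. -48.]
```

View pics/w1.png

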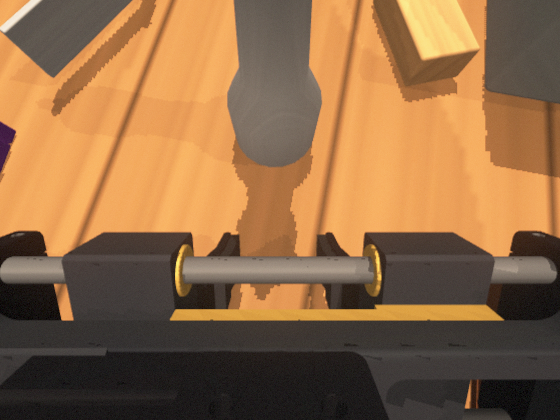

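The wrist view shows the oiler's foot at (275,120), centred between the two fingers. I advance to just short of contact, then push obliquely.

>>> carry_out:
  series:
    - [0.53, -2, 10, -2, 0, 0, 0]
    - [0.53, -2, 10, -2, 0, 0, 0]
    - [0.53, -2, 10, -1, 0, 0, 0]
    - [0.53, -2, 10, 0, 0, 0, 0]
    - [0.53, -2, 8, 0, 0, 0, 0]

```text
t: 3.0
ee_pos: [0.6838, -0.0558, 0.0165]
ee_rot: [[-0.177, 0.978, -0.107], [0.848, 0.206, 0.488], [0.499, -0.004, -0.866]]
ft_force: [-0.3, -0.7, 0.2]
grip_width: 0.046
finger_force: 0.0
```

>>> carry_out:
  series:
    - [0.53, -1, 4, 0, 0, 0, 0]
    - [0.53, -1, 4, 0, 0, 0, 0]
    - [0.53, -1, 4, 0, 0, 0, 0]
    - [0.53, -1, 4, 0, 0, 0, 0]
    - [0.53, 0, 0, 0, 0, 0, 0]

```text
t: 3.42
ee_pos: [0.681, -0.0418, 0.0166]
ee_rot: [[-0.177, 0.979, -0.104], [0.849, 0.205, 0.486], [0.497, -0.002, -0.868]]
ft_force: [1.3, -0.6, -0.3]
grip_width: 0.046
finger_force: 0.6
```

```bash
cat >> h.py <<'E'
def oil():
    im=eyes.get_image('scene'); hsv=cv2.cvtColor(im,cv2.COLOR_RGB2HSV)
    return im
E
python3 - <<'E'
from h import *
rep()
im=eyes.get_image('scene')
cv2.imwrite('pics/s2.png',cv2.resize(im[160:290,200:400,::-1],None,fx=4,fy=4,interpolation=cv2.INTER_CUBIC))
E
```

```text
t 3.42 tcp [ 0.681  -0.0418  0.0166] stall [-197.6  -57.2] rot [[-0.177, 0.979, -0.104], [0.849, 0.205, 0.486], [0.497, -0.002, -0.868]] w 0.046 F [ 1.3 -0.6 -0.3] j [-24.  55.  71.  25.  73. -47.]
```

View pics/s2.png

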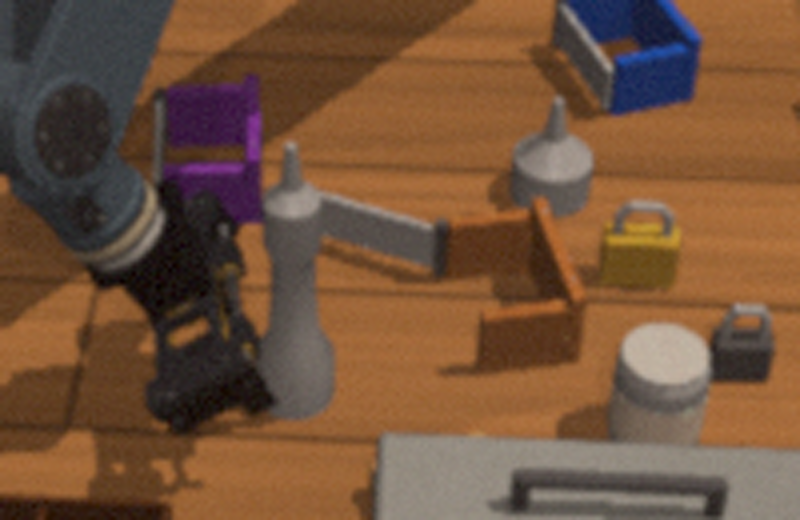

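The fingers are touching the foot at crop (270,390) and the oiler is upright. Oblique push towards the stall's axis.

>>> carry_out:
  series:
    - [0.53, -2, 3, 1, 0, 0, 0]
    - [0.53, -4, 4, 1, 0, 0, 0]
    - [0.53, -4, 4, 1, 0, 0, 0]
    - [0.53, -4, 4, 0, 0, 0, 0]
    - [0.53, -4, 4, 0, 0, 0, 0]

```text
t: 3.88
ee_pos: [0.6623, -0.0227, 0.0198]
ee_rot: [[-0.176, 0.979, -0.104], [0.849, 0.205, 0.487], [0.498, -0.003, -0.867]]
ft_force: [1.4, -2.0, -0.4]
grip_width: 0.0456
finger_force: 1.3
```

>>> carry_out:
  series:
    - [0.53, -4, 4, 0, 0, 0, 0]
    - [0.53, -4, 4, 0, 0, 0, 0]
    - [0.53, -4, 4, 0, 0, 0, 0]
    - [0.53, -4, 4, 0, 0, 0, 0]
    - [0.53, -4, 4, 0, 0, 0, 0]

```text
t: 4.3
ee_pos: [0.6422, -0.0024, 0.0196]
ee_rot: [[-0.177, 0.979, -0.105], [0.849, 0.205, 0.487], [0.498, -0.003, -0.867]]
ft_force: [1.8, -2.0, -1.4]
grip_width: 0.0461
finger_force: 1.3
```

Run:
```python
from h import *
rep()
im=eyes.get_image('scene'); p=tow(*(st(state()['ee_pos'])+[27,0])); print('expect oiler',p,proj('scene',[*p,0.24]),proj('scene',[*p,0]))
hsv=cv2.cvtColor(im,cv2.COLOR_RGB2HSV); m=(hsv[...,1]<70)&(hsv[...,2]>60)
for r in range(185,262,6): print(r,np.where(m[r,255:310])[0]+255)
```

```text
t 4.3 tcp [ 0.6422 -0.0024  0.0196] stall [-150.8  -27.7] rot [[-0.177, 0.979, -0.105], [0.849, 0.205, 0.487], [0.498, -0.003, -0.867]] w 0.0461 F [ 1.8 -2.  -1.4] j [-22.  53.  79.  26.  68. -48.]
expect oiler [0.6351571 0.0251023] [289.32639258 188.05182047] [288.62168369 249.77076332]
185 []
191 [289 290 291]
197 [285 286 287 288 289 290 291 292 293 294]
203 [255 256 283 284 285 286 287 288 289 290 291 292 293 294 295 296]
209 [255 269 270 279 280 281 282 283 284 285 286 287 288 289 290 291 292 293
 294 295]
215 [279 280 281 282 283 284 285 286 287 288 289 290 291 292 293 294 295 296
 297 298 299 300 301 302 303 304]
221 [272 284 285 286 287 288 289 290 291 292 293 294 295 296 297 298 299 300
 301 302 303 304 305 306 307 308]
227 [273 283 284 285 286 287 288 289 290 291 292 293]
233 [282 283 284 285 286 287 288 289 290 291 292 293]
239 [276 279 280 281 282 283 284 285 286 287 288 289 290 291 292 293 294 295
 296]
245 [282 283 284 285 286 287 288 289 290 291 292 293 294 295]
251 [283 284 285 286 287 288 289 290 291 292 293 294 295]
257 []
```

The oiler is within about 1 px of where it should be, upright and nested in the V. Continuing.

>>> carry_out:
  series:
    - [0.53, -4, 4, 1, 0, 0, 0]
    - [0.53, -4, 4, 1, 0, 0, 0]
    - [0.53, -4, 4, 0, 0, 0, 0]
    - [0.53, -4, 4, 0, 0, 0, 0]
    - [0.53, -4, 4, 0, 0, 0, 0]

```text
t: 4.77
ee_pos: [0.6223, 0.0175, 0.0216]
ee_rot: [[-0.177, 0.979, -0.105], [0.849, 0.205, 0.487], [0.498, -0.003, -0.867]]
ft_force: [1.6, -2.1, -0.2]
grip_width: 0.046
finger_force: 1.4
```

>>> carry_out:
  series:
    - [0.53, -4, 4, 0, 0, 0, 0]
    - [0.53, -4, 4, 0, 0, 0, 0]
    - [0.53, -3, 4, 0, 0, 0, 0]
    - [0.53, -2, 4, 0, 0, 0, 0]
    - [0.53, -1, 4, 0, 0, 0, 0]

```text
t: 5.18
ee_pos: [0.6079, 0.0375, 0.0215]
ee_rot: [[-0.177, 0.979, -0.106], [0.849, 0.206, 0.487], [0.498, -0.004, -0.867]]
ft_force: [0.5, -2.9, -1.0]
grip_width: 0.0459
finger_force: 1.5
```

```bash
cat >> h.py <<'E'
def chk():
    rep(); im=eyes.get_image('scene'); p=tow(*(st(state()['ee_pos'])+[27,0])); b,f,s=[proj('scene',[*p,z]) for z in(.125,.02,.24)]
    print('expect waist',b,'foot',f,'tip',s)
    hsv=cv2.cvtColor(im,cv2.COLOR_RGB2HSV); m=(hsv[...,1]<70)&(hsv[...,2]>60)
    for r in [int(s[1])+d for d in(-2,0,3,6)]+[int(b[1])]+[int(f[1])+d for d in(-8,-4,0,4)]:
        c=int(b[0]); w=np.where(m[r,c-20:c+21])[0]+c-20; print(r,w.min() if len(w) else 0,w.max() if len(w) else 0,len(w))
    return im
E
python3 - <<'E'
from h import *
im=chk()
cv2.imwrite('pics/s3.png',cv2.resize(im[160:290,200:400,::-1],None,fx=4,fy=4,interpolation=cv2.INTER_CUBIC))
E
```

```text
t 5.18 tcp [0.6079 0.0375 0.0215] stall [-104.5   -2.7] rot [[-0.177, 0.979, -0.106], [0.849, 0.206, 0.487], [0.498, -0.004, -0.867]] w 0.0459 F [ 0.5 -2.9 -1. ] j [-20.  50.  86.  28.  63. -49.]
expect waist [302.80415103 212.47993615] foot [301.87188168 238.15325756] tip [303.93532053 181.32919811]
179 305 305 1
181 304 306 3
184 304 306 3
187 303 306 4
212 285 306 16
230 294 309 16
234 284 309 17
238 296 308 13
242 296 308 13
```

View pics/s3.png

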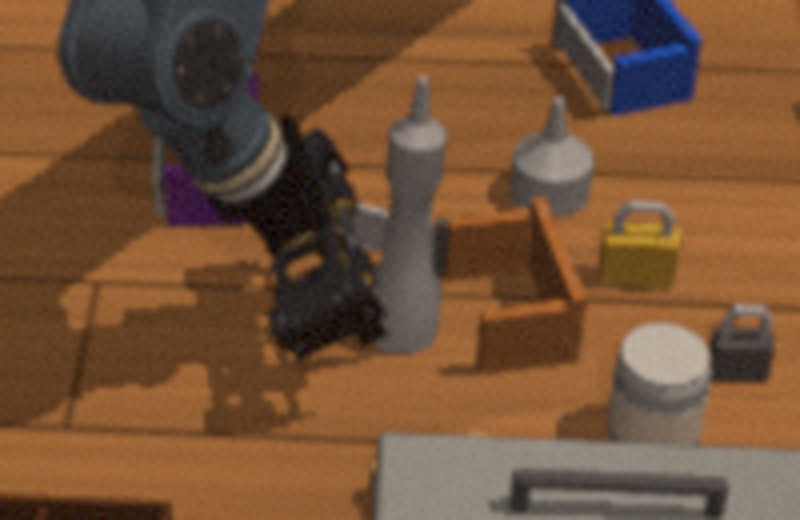

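The oiler stands upright at crop (410,220), lined up with the mouth between the side wall at (480,340) and the hinge at (440,250). Straight push in.

>>> carry_out:
  series:
    - [0.53, -1, 4, 0.5, 0, 0, 0]
    - [0.53, -1, 4, 0.5, 0, 0, 0]
    - [0.53, -1, 4, 0.5, 0, 0, 0]
    - [0.53, -1, 4, 0.5, 0, 0, 0]
    - [0.53, -1, 4, 0, 0, 0, 0]

```text
t: 5.65
ee_pos: [0.6036, 0.0575, 0.0238]
ee_rot: [[-0.177, 0.979, -0.105], [0.849, 0.205, 0.487], [0.498, -0.003, -0.867]]
ft_force: [0.5, -2.7, -0.8]
grip_width: 0.0462
finger_force: 1.6
```

>>> carry_out:
  series:
    - [0.53, -1, 4, 0, 0, 0, 0]
    - [0.53, -1, 4, 0, 0, 0, 0]
    - [0.53, -1, 4, 0, 0, 0, 0]
    - [0.53, -1, 4, 0, 0, 0, 0]
    - [0.53, -1, 4, 0, 0, 0, 0]

```text
t: 6.07
ee_pos: [0.5984, 0.0775, 0.0235]
ee_rot: [[-0.176, 0.979, -0.105], [0.849, 0.205, 0.487], [0.498, -0.003, -0.867]]
ft_force: [0.7, -1.9, -0.0]
grip_width: 0.0461
finger_force: 1.6
```

>>> carry_out:
  series:
    - [0.53, -1, 4, 0, 0, 0, 0]
    - [0.53, -1, 4, 0, 0, 0, 0]
    - [0.53, -1, 4, 0, 0, 0, 0]
    - [0.53, -1, 4, 0, 0, 0, 0]
    - [0.53, -1, 4, 0, 0, 0, 0]

```text
t: 6.48
ee_pos: [0.5934, 0.0975, 0.0236]
ee_rot: [[-0.176, 0.979, -0.105], [0.849, 0.205, 0.487], [0.498, -0.003, -0.867]]
ft_force: [0.4, -2.7, -0.6]
grip_width: 0.0458
finger_force: 1.6
```

Run:
```python
from h import *
im=chk()
```

```text
t 6.48 tcp [0.5934 0.0975 0.0236] stall [-42.7  -1.4] rot [[-0.176, 0.979, -0.105], [0.849, 0.205, 0.487], [0.498, -0.003, -0.867]] w 0.0458 F [ 0.4 -2.7 -0.6] j [-15.  49.  90.  31.  60. -47.]
expect waist [323.01264898 210.06172095] foot [321.1514159  235.71074235] tip [325.26968721 178.95824299]
176 0 0 0
178 328 330 3
181 328 330 3
184 327 329 3
210 305 343 20
227 315 328 14
231 315 329 15
235 317 328 12
239 316 319 4
```

Run:
```python
from h import *
im=eyes.get_image('scene')
cv2.imwrite('pics/s4.png',cv2.resize(im[160:280,260:380,::-1],None,fx=5,fy=5,interpolation=cv2.INTER_CUBIC))
```

```text
(no output)
```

View pics/s4.png

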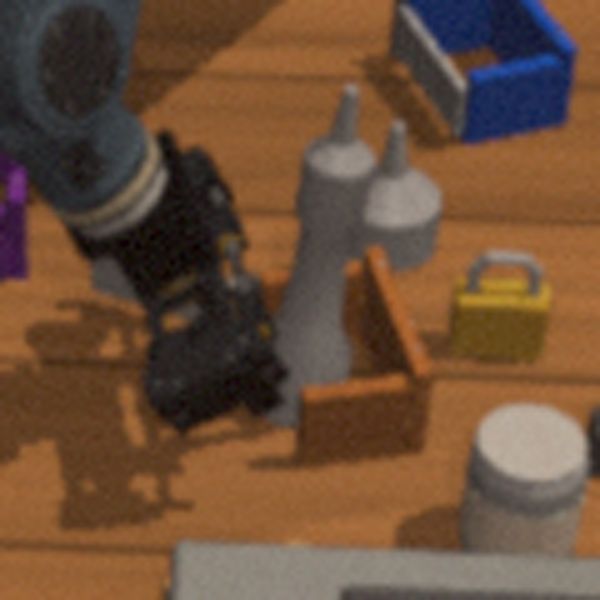

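The oiler is leaning slightly forward: its tip is at crop (348,95) against an expected 326, while the foot is where it should be. My 5 mm of z rise while pushing dragged its back edge up. I'll lower by the same amount, back off a little and re-measure.

>>> carry_out:
  series:
    - [0.53, 0, 0, -1.5, 0, 0, 0]
    - [0.53, 0, 0, -1.5, 0, 0, 0]
    - [0.53, 0, 0, -1.5, 0, 0, 0]
    - [0.53, 0, -1, -1, 0, 0, 0]
    - [0.53, 0, 0, 0, 0, 0, 0]

```text
t: 7.0
ee_pos: [0.5935, 0.0963, 0.018]
ee_rot: [[-0.176, 0.979, -0.105], [0.848, 0.205, 0.488], [0.499, -0.004, -0.866]]
ft_force: [0.7, 0.5, 0.4]
grip_width: 0.0461
finger_force: 0.4
```

>>> carry_out:
  series:
    - [0.53, 0.5, -2, 0, 0, 0, 0]
    - [0.53, 0.5, -2, 0, 0, 0, 0]
    - [0.53, 0.5, -2, 0, 0, 0, 0]
    - [0.53, 0, 0, 0, 0, 0, 0]

```text
t: 7.33
ee_pos: [0.5952, 0.0898, 0.018]
ee_rot: [[-0.176, 0.979, -0.105], [0.849, 0.205, 0.487], [0.498, -0.003, -0.867]]
ft_force: [-0.1, -0.8, 0.1]
grip_width: 0.046
finger_force: 0.0
```

Run:
```python
from h import *
im=chk(); print('expected at old place', [proj('scene',[*tow(-15.7,-1.4),z])for z in(.24,.125,.02)])
```

```text
t 7.33 tcp [0.5952 0.0898 0.018 ] stall [-50.7  -1.4] rot [[-0.176, 0.979, -0.105], [0.849, 0.205, 0.487], [0.498, -0.003, -0.867]] w 0.046 F [-0.1 -0.8  0.1] j [-16.  50.  89.  31.  60. -47.]
expect waist [320.15618143 210.42579578] foot [318.42555931 236.07868838] tip [322.255015   179.31493028]
177 0 0 0
179 322 324 3
182 322 324 3
185 321 340 6
210 317 340 15
228 313 328 16
232 312 328 17
236 314 324 11
240 313 319 7
expected at old place [array([324.94873259, 179.05355298]), array([322.70818733, 210.15945845]), array([320.86060041, 235.80985033])]
```

Upright again: the tip is at 323 and the oiler at about x = -21 in the stall. I continue at constant height.

>>> carry_out:
  series:
    - [0.53, -1, 4, 0, 0, 0, 0]
    - [0.53, -1, 4, 0, 0, 0, 0]
    - [0.53, -1, 4, 0, 0, 0, 0]
    - [0.53, -1, 4, 0, 0, 0, 0]
    - [0.53, -1, 3, 0, 0, 0, 0]

```text
t: 7.8
ee_pos: [0.5903, 0.1094, 0.0181]
ee_rot: [[-0.177, 0.979, -0.104], [0.849, 0.205, 0.487], [0.498, -0.003, -0.867]]
ft_force: [1.1, -2.3, -0.7]
grip_width: 0.0461
finger_force: 1.4
```

>>> carry_out:
  series:
    - [0.53, -0.5, 3, 0, 0, 0, 0]
    - [0.53, -0.5, 2, 0, 0, 0, 0]
    - [0.53, -0.5, 2, 0, 0, 0, 0]
    - [0.53, 0, 0, 0, 0, 0, 0]

```text
t: 8.13
ee_pos: [0.5884, 0.1166, 0.0181]
ee_rot: [[-0.177, 0.979, -0.105], [0.849, 0.206, 0.487], [0.499, -0.003, -0.867]]
ft_force: [0.9, -1.9, -0.7]
grip_width: 0.0461
finger_force: 1.1
```

Run:
```python
from h import *
im=chk(); print('expected for x=4', [proj('scene',[*tow(4,-1),z])for z in(.24,.125,.042)])
```

```text
t 8.13 tcp [0.5884 0.1166 0.0181] stall [-23.   -0.5] rot [[-0.177, 0.979, -0.105], [0.849, 0.206, 0.487], [0.499, -0.003, -0.867]] w 0.0461 F [ 0.9 -1.9 -0.7] j [-13.  49.  91.  32.  58. -47.]
expect waist [329.0369724  209.30142312] foot [326.90093932 234.94230952] tip [331.62678114 178.21342519]
176 344 349 4
178 329 349 6
181 329 348 4
184 328 331 4
209 323 345 19
226 321 334 14
230 321 335 15
234 323 334 12
238 0 0 0
expected for x=4 [array([331.70316754, 178.31273513]), array([329.10862864, 209.40366528]), array([327.40059204, 229.87144344])]
```

>>> carry_out:
  series:
    - [0.53, -0.3, 1.2, 0, 0, 0, 0]
    - [0.53, -0.3, 1.2, 0, 0, 0, 0]
    - [0.53, 0, 0, 0, 0, 0, 0]

```text
t: 8.43
ee_pos: [0.588, 0.1186, 0.0181]
ee_rot: [[-0.176, 0.979, -0.105], [0.849, 0.205, 0.487], [0.498, -0.003, -0.867]]
ft_force: [0.5, -1.9, 0.0]
grip_width: 0.0463
finger_force: 1.3
```

>>> carry_out:
  series:
    - [0.53, -0.3, 1.2, 0, 0, 0, 0]
    - [0.53, -0.3, 1.2, 0, 0, 0, 0]
    - [0.53, 0, 0, 0, 0, 0, 0]

```text
t: 8.68
ee_pos: [0.5874, 0.1209, 0.018]
ee_rot: [[-0.177, 0.979, -0.105], [0.849, 0.205, 0.487], [0.498, -0.003, -0.867]]
ft_force: [1.4, -2.1, 0.0]
grip_width: 0.0459
finger_force: 1.4
```

>>> carry_out:
  series:
    - [0.53, -0.3, 1.2, 0, 0, 0, 0]
    - [0.53, -0.3, 1.2, 0, 0, 0, 0]
    - [0.53, 0, 0, 0, 0, 0, 0]

```text
t: 8.93
ee_pos: [0.5876, 0.1217, 0.018]
ee_rot: [[-0.178, 0.978, -0.103], [0.85, 0.206, 0.484], [0.495, -0.001, -0.869]]
ft_force: [1.0, -7.8, 1.5]
grip_width: 0.0465
finger_force: 3.5
```

>>> carry_out:
  series:
    - [0.53, -0.2, 1, 0, 0, 0, 0]
    - [0.53, -0.2, 1, 0, 0, 0, 0]
    - [0.53, 0, 0, 0, 0, 0, 0]

```text
t: 9.18
ee_pos: [0.5877, 0.122, 0.0179]
ee_rot: [[-0.18, 0.978, -0.102], [0.851, 0.207, 0.482], [0.493, -0.0, -0.87]]
ft_force: [1.0, -12.1, 2.6]
grip_width: 0.0463
finger_force: 5.3
```

Run:
```python
from h import *
im=chk()
```

```text
t 9.18 tcp [0.5877 0.122  0.0179] stall [-17.6  -1. ] rot [[-0.18, 0.978, -0.102], [0.851, 0.207, 0.482], [0.493, -0.0, -0.87]] w 0.0463 F [  1.  -12.1   2.6] j [-13.  49.  91.  32.  58. -46.]
expect waist [330.86784027 209.22010379] foot [328.64766676 234.86095703] tip [333.5596216  178.13263706]
176 344 350 5
178 331 347 3
181 330 348 4
184 330 350 4
209 324 345 19
226 323 335 13
230 323 336 14
234 325 335 11
238 0 0 0
```

Wall contact: the force rose to 12 N with the oiler at about x = 4. Now I retreat straight out.

>>> carry_out:
  series:
    - [0.53, 0.4, -2, 0, 0, 0, 0]
    - [0.53, 0.4, -2, 0, 0, 0, 0]
    - [0.53, 0.8, -4, 0, 0, 0, 0]
    - [0.53, 2, -10, 0, 0, 0, 0]
    - [0.53, 4, -18, 1, 0, 0, 0]

```text
t: 9.65
ee_pos: [0.592, 0.0912, 0.019]
ee_rot: [[-0.177, 0.978, -0.11], [0.847, 0.208, 0.489], [0.501, -0.006, -0.865]]
ft_force: [-0.6, -0.4, -0.0]
grip_width: 0.0462
finger_force: 0.0
```

>>> carry_out:
  series:
    - [0.53, 5, -25, 2, 0, 0, 0]
    - [0.53, 5, -25, 4, 0, 0, 0]
    - [0.53, 5, -25, 10, 0, 0, 0]
    - [0, 0, -5, 36, 0, 0, 0]
    - [0, 0, 0, 38, 0, 0, 0]

```text
t: 10.07
ee_pos: [0.6079, 0.0073, 0.1079]
ee_rot: [[-0.171, 0.979, -0.108], [0.848, 0.202, 0.489], [0.501, -0.008, -0.865]]
ft_force: [0.6, -0.1, -0.4]
grip_width: 0.0391
finger_force: 0.0
```

>>> carry_out:
  series:
    - [0, 0, 0, 38, -0.102, -0.022, 0]
    - [0, 0, 0, 30, -0.102, -0.022, 0]
    - [0, 0, 0, 0, -0.102, -0.022, 0]
    - [0, 0, 0, 0, -0.102, -0.022, 0]
    - [0, 0, 0, 0, -0.102, -0.022, 0]

```text
t: 10.48
ee_pos: [0.6091, 0.0091, 0.179]
ee_rot: [[-0.204, 0.979, 0.003], [0.979, 0.204, -0.004], [-0.005, 0.002, -1.0]]
ft_force: [-0.5, -0.0, -0.7]
grip_width: 0.0073
finger_force: 0.0
```

Run:
```python
from h import *
rep()
print('x=4', [proj('scene',[*tow(4,-1),z]).round(1)for z in(.24,.125,.042)], 'target',tow(-99,140),tow(-99,117))
im=eyes.get_image('scene')
cv2.imwrite('pics/s5.png',cv2.resize(im[150:280,230:410,::-1],None,fx=4.4,fy=4.4,interpolation=cv2.INTER_CUBIC))
```

```text
t 10.48 tcp [0.6091 0.0091 0.179 ] stall [-132.5    2.1] rot [[-0.204, 0.979, 0.003], [0.979, 0.204, -0.004], [-0.005, 0.002, -1.0]] w 0.0073 F [-0.5 -0.  -0.7] j [-10.  32.  87.  -0.  61. -21.]
x=4 [array([331.7, 178.3]), array([329.1, 209.4]), array([327.4, 229.9])] target [0.467307 0.012457] [0.489778 0.017356]
```

View pics/s5.png

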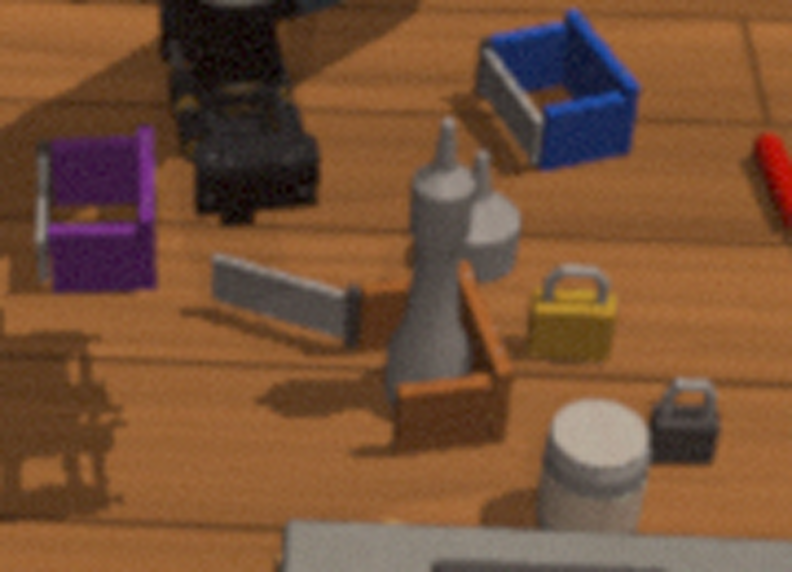

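The last picture shows the oiler upright against the back wall. Its tip is at image (331.6,177), against 331.7 expected for x = 4. The gate is still open. Next I go over the gate's outer side and come down there with shut fingers.

>>> carry_out:
  series:
    - [0, -36, 1, 0, 0, 0, 0]
    - [0, -36, 1, 0, 0, 0, 0]
    - [0, -36, 1, 0, 0, 0, 0]
    - [0, -34, 1, 0, 0, 0, 0]
    - [0, 0, 0, 0, 0, 0, 0]

```text
t: 10.95
ee_pos: [0.4562, 0.0154, 0.1754]
ee_rot: [[-0.204, 0.979, -0.016], [0.979, 0.205, 0.005], [0.008, -0.015, -1.0]]
ft_force: [-1.3, -0.5, 0.6]
grip_width: 0.0005
finger_force: 0.0
```

```bash
cat >> h.py <<'E'
H=np.array([-40,54.])
def gate(th,L=112): return H+L*np.array([-np.sin(th),-np.cos(th)])
def gpx(th,L=112,z=.053,n='scene'): return proj(n,[*tow(*gate(th,L)),z]).round(1)
E
python3 - <<'E'
from h import *
rep()
print('gate tip predicted px at 2.0,2.15',gpx(2.0),gpx(2.15),'seen ~(278.4,208.5)', 'plate pt 85mm',gate(2.15,85))
E
```

```text
t 10.95 tcp [0.4562 0.0154 0.1754] stall [-93.7 150.2] rot [[-0.204, 0.979, -0.016], [0.979, 0.205, 0.005], [0.008, -0.015, -1.0]] w 0.0005 F [-1.3 -0.5  0.6] j [-12.  22. 108.   0.  51. -24.]
gate tip predicted px at 2.0,2.15 [276.2 211.2] [278.  208.1] seen ~(278.4,208.5) plate pt 85mm [-111.13639722  100.52540157]
```

>>> carry_out:
  series:
    - [0, 0, 0, -35, 0, 0, 0]
    - [0, 0, 0, -35, 0, 0, 0]
    - [0, 0, 0, -35, 0, 0, 0]
    - [0, 0, 0, -35, 0, 0, 0]
    - [0, 0, 0, -8, 0, 0, 0]

```text
t: 11.37
ee_pos: [0.4639, 0.0135, 0.0247]
ee_rot: [[-0.203, 0.979, -0.01], [0.979, 0.203, 0.003], [0.005, -0.009, -1.0]]
ft_force: [-0.5, 0.1, -0.5]
grip_width: 0.0002
finger_force: 0.0
```

>>> carry_out:
  series:
    - [0, 0, 0, 0, 0, 0, 0]
    - [0, 0, 0, 0, 0, 0, 0]

```text
t: 11.53
ee_pos: [0.467, 0.0131, 0.0292]
ee_rot: [[-0.204, 0.979, -0.001], [0.979, 0.204, 0.001], [0.001, -0.001, -1.0]]
ft_force: [0.8, 0.6, 0.3]
grip_width: 0.0006
finger_force: 0.0
```

Run:
```python
from h import *
rep()
# finger centre for contact: point at L along plate, offset d on outer side; rect half 9.5(x) x15(y)
p=None
for th in [2.15,2.0,1.8,1.6,1.4,1.2,1.0]:
    n=np.array([-np.cos(th),np.sin(th)]) # outer (opening) side normal
    L=85; d=3+9.5*abs(n[0])+15*abs(n[1]); q=gate(th,L)+n*d; w=tow(*q)*1000
    print(th,q.round(0),w.round(1),(w-p).round(1) if p is not None else ''); p=w
```

```text
t 11.53 tcp [0.467  0.0131 0.0292] stall [-98.3 140.1] rot [[-0.204, 0.979, -0.001], [0.979, 0.204, 0.001], [0.001, -0.001, -1.0]] w 0.0006 F [0.8 0.6 0.3] j [-12.  39. 113.   0.  29. -24.]
2.15 [-100.  118.] [489.1  16.4] 
2.0 [-109.  108.] [500.5   9.8] [11.5 -6.7]
1.8 [-118.   93.] [517.8   3.7] [17.2 -6. ]
1.6 [-124.   75.] [536.5   1.5] [18.7 -2.2]
1.4 [-127.   59.] [552.7   2.4] [16.3  0.9]
1.2 [-127.   42.] [568.7   6.3] [16.   3.9]
1.0 [-123.   26.] [584.2  13.6] [15.5  7.4]
```

>>> carry_out:
  series:
    - [0, 11, 1.5, -2, 0, 0, 0]
    - [0, 11, 1.5, -1, 0, 0, 0]
    - [0, 6, -3.5, 0, 0, 0, 0]
    - [0, 6, -3.5, 0, 0, 0, 0]
    - [0, 6, -2, 0, 0, 0, 0]

```text
t: 11.95
ee_pos: [0.5078, 0.0068, 0.0275]
ee_rot: [[-0.205, 0.979, 0.002], [0.979, 0.205, -0.0], [-0.001, 0.002, -1.0]]
ft_force: [-0.8, 0.4, -0.4]
grip_width: 0.0003
finger_force: 0.3
```

>>> carry_out:
  series:
    - [0, 6, -2, 0, 0, 0, 0]
    - [0, 6, -2, 0, 0, 0, 0]
    - [0, 6, -1, 0, 0, 0, 0]
    - [0, 6, -1, 0, 0, 0, 0]
    - [0, 6, 0, 0, 0, 0, 0]

```text
t: 12.37
ee_pos: [0.5374, 0.0011, 0.026]
ee_rot: [[-0.204, 0.979, -0.0], [0.979, 0.204, 0.0], [0.0, -0.0, -1.0]]
ft_force: [-0.9, -0.1, 0.0]
grip_width: 0.0004
finger_force: 0.3
```

>>> carry_out:
  series:
    - [0, 6, 0, 0, 0, 0, 0]
    - [0, 6, 1, 0, 0, 0, 0]
    - [0, 6, 1, 0, 0, 0, 0]
    - [0, 0, 0, 0, 0, 0, 0]

```text
t: 12.7
ee_pos: [0.5569, 0.0034, 0.0261]
ee_rot: [[-0.205, 0.979, 0.002], [0.979, 0.205, -0.0], [-0.001, 0.002, -1.0]]
ft_force: [0.3, 0.4, 0.7]
grip_width: 0.0009
finger_force: 0.0
```

```bash
cat >> h.py <<'E'
def gfit(im):
    "gate angle from grey plate pixels in the scene view, plus tip-edge check"
    hsv=cv2.cvtColor(im,cv2.COLOR_RGB2HSV); out=[]
    for th in np.arange(0,2.2,.1):
        ps=[gpx(th,L,z) for L in (50,70,90,106) for z in (.02,.032,.045)]
        v=[hsv[int(round(p[1])),int(round(p[0]))] for p in ps]; out.append((round(th,1),sum((x[1]<70)&(x[2]>60) for x in v)))
    print('gate votes/12',out)
def tip(): 
    im=eyes.get_image('scene'); gfit(im)
    hsv=cv2.cvtColor(im,cv2.COLOR_RGB2HSV); m=(hsv[...,1]<70)&(hsv[...,2]>60)
    for r in (177,180,183,209,230): print(r,np.where(m[r,318:344])[0]+318,end=' ')
    print()
E
python3 - <<'E'
from h import *
rep(); tip()
E
```

```text
t 12.7 tcp [0.5569 0.0034 0.0261] stall [-126.9   54.4] rot [[-0.205, 0.979, 0.002], [0.979, 0.205, -0.0], [-0.001, 0.002, -1.0]] w 0.0009 F [0.3 0.4 0.7] j [-11.  42. 100.   0.  38. -23.]
gate votes/12 [(np.float64(0.0), np.int64(0)), (np.float64(0.1), np.int64(0)), (np.float64(0.2), np.int64(0)), (np.float64(0.3), np.int64(0)), (np.float64(0.4), np.int64(0)), (np.float64(0.5), np.int64(0)), (np.float64(0.6), np.int64(0)), (np.float64(0.7), np.int64(1)), (np.float64(0.8), np.int64(1)), (np.float64(0.9), np.int64(1)), (np.float64(1.0), np.int64(3)), (np.float64(1.1), np.int64(4)), (np.float64(1.2), np.int64(5)), (np.float64(1.3), np.int64(6)), (np.float64(1.4), np.int64(7)), (np.float64(1.5), np.int64(4)), (np.float64(1.6), np.int64(0)), (np.float64(1.7), np.int64(0)), (np.float64(1.8), np.int64(0)), (np.float64(1.9), np.int64(0)), (np.float64(2.0), np.int64(0)), (np.float64(2.1), np.int64(0))]
177 [331 332] 180 [331 332] 183 [330 331 332] 209 [324 325 326 327 328 329 330 331 332 333 337 338 339 340 341 342 343] 230 [319 320 321 322 323 324 325 326 327 328 329 330 331 332 333 334 335 336]
```

The gate is at about 1.35 rad. I back off a little, tilt 30° to keep the gripper body clear of the oiler, and work out the rest of the arc.

>>> carry_out:
  series:
    - [0, -18, -4, 0, 0, 0, 0]
    - [0, 0, 0, 0, 0.102, 0.022, 0]
    - [0, 0, 0, 0, 0.102, 0.022, 0]
    - [0, 0, 0, 0, 0.102, 0.022, 0]
    - [0, 0, 0, 0, 0.102, 0.022, 0]

```text
t: 13.17
ee_pos: [0.5376, -0.0006, 0.027]
ee_rot: [[-0.188, 0.979, -0.084], [0.893, 0.205, 0.4], [0.409, 0.0, -0.913]]
ft_force: [0.8, 0.2, -0.1]
grip_width: 0.0005
finger_force: 0.0
```

>>> carry_out:
  series:
    - [0, 0, 0, 0, 0.102, 0.022, 0]
    - [0, 0, 0, 0, 0, 0, 0]

```text
t: 13.33
ee_pos: [0.5386, -0.0046, 0.0244]
ee_rot: [[-0.173, 0.98, -0.102], [0.85, 0.2, 0.488], [0.498, -0.002, -0.867]]
ft_force: [0.4, -0.9, -0.1]
grip_width: 0.0004
finger_force: 0.0
```

Run:
```python
from h import *
rep(); p=state()['ee_pos'][:2]*1000
for th in [1.35,1.2,1.05,.9,.75,.6,.45,.3,.15,0]:
    n=np.array([-np.cos(th),np.sin(th)]); q=gate(th,82)+n*(3+9*abs(n[0])+15*abs(n[1])); w=tow(*q)*1000
    print(th,q.round(0),w.round(1),(w-p).round(1)); p=w
```

```text
t 13.33 tcp [ 0.5386 -0.0046  0.0244] stall [-130.8   74. ] rot [[-0.173, 0.98, -0.102], [0.85, 0.2, 0.488], [0.498, -0.002, -0.867]] w 0.0004 F [ 0.4 -0.9 -0.1] j [-26.  48.  95.  27.  59. -56.]
1.35 [-124.   55.] [555.6   5.8] [17.  10.4]
1.2 [-124.   43.] [567.2   8.9] [11.6  3.1]
1.05 [-121.   31.] [578.6  13.9] [11.4  5. ]
0.9 [-117.   19.] [589.4  20.8] [10.8  6.9]
0.75 [-110.    8.] [599.2  29.6] [9.8 8.8]
0.6 [-102.   -3.] [607.6  40.1] [ 8.5 10.5]
0.45 [-92. -12.] [614.4  52.2] [ 6.7 12.1]
0.3 [-80. -20.] [619.1  65.5] [ 4.7 13.3]
0.15 [-66. -25.] [621.5  79.6] [ 2.4 14.1]
0 [-52. -28.] [621.4  94.2] [-0.1 14.6]
```

>>> carry_out:
  series:
    - [0, 9, 5, 0, 0, 0, 0]
    - [0, 8, 5, 0, 0, 0, 0]
    - [0, 6, 1.5, 0, 0, 0, 0]
    - [0, 6, 1.5, 0, 0, 0, 0]
    - [0, 6, 2.5, 0, 0, 0, 0]

```text
t: 13.75
ee_pos: [0.5721, 0.0166, 0.0265]
ee_rot: [[-0.179, 0.978, -0.107], [0.849, 0.208, 0.486], [0.498, -0.003, -0.867]]
ft_force: [-1.4, 0.6, 0.7]
grip_width: 0.0006
finger_force: 0.4
```

>>> carry_out:
  series:
    - [0, 6, 2.5, 0, 0, 0, 0]
    - [0, 5, 3.5, 0, 0, 0, 0]
    - [0, 5, 3.5, 0, 0, 0, 0]
    - [0, 5, 4.5, 0, 0, 0, 0]
    - [0, 5, 4.5, 0, 0, 0, 0]

```text
t: 14.17
ee_pos: [0.5984, 0.0338, 0.026]
ee_rot: [[-0.176, 0.979, -0.105], [0.849, 0.205, 0.487], [0.498, -0.003, -0.867]]
ft_force: [-0.7, -0.7, -1.1]
grip_width: 0.0005
finger_force: 0.4
```

>>> carry_out:
  series:
    - [0, 4, 5, 0, 0, 0, 0]
    - [0, 4, 5, 0, 0, 0, 0]
    - [0, 3.5, 6, 0, 0, 0, 0]
    - [0, 3, 6, 0, 0, 0, 0]
    - [0, 0, 0, 0, 0, 0, 0]

```text
t: 14.58
ee_pos: [0.6131, 0.0567, 0.0261]
ee_rot: [[-0.178, 0.979, -0.105], [0.849, 0.206, 0.487], [0.498, -0.002, -0.867]]
ft_force: [0.5, 0.1, 0.0]
grip_width: 0.0002
finger_force: 0.0
```

Run:
```python
from h import *
rep(); tip()
```

```text
t 14.58 tcp [0.6131 0.0567 0.0261] stall [-86.8 -11.9] rot [[-0.178, 0.979, -0.105], [0.849, 0.206, 0.487], [0.498, -0.002, -0.867]] w 0.0002 F [0.5 0.1 0. ] j [-18.  50.  86.  29.  63. -47.]
gate votes/12 [(np.float64(0.0), np.int64(0)), (np.float64(0.1), np.int64(0)), (np.float64(0.2), np.int64(0)), (np.float64(0.3), np.int64(1)), (np.float64(0.4), np.int64(6)), (np.float64(0.5), np.int64(11)), (np.float64(0.6), np.int64(4)), (np.float64(0.7), np.int64(1)), (np.float64(0.8), np.int64(0)), (np.float64(0.9), np.int64(0)), (np.float64(1.0), np.int64(0)), (np.float64(1.1), np.int64(0)), (np.float64(1.2), np.int64(1)), (np.float64(1.3), np.int64(1)), (np.float64(1.4), np.int64(1)), (np.float64(1.5), np.int64(2)), (np.float64(1.6), np.int64(0)), (np.float64(1.7), np.int64(0)), (np.float64(1.8), np.int64(0)), (np.float64(1.9), np.int64(0)), (np.float64(2.0), np.int64(0)), (np.float64(2.1), np.int64(0))]
177 [331 332] 180 [331 332] 183 [330 331 332] 209 [324 325 326 327 328 329 330 331 332 333 337 338 339 340 341 342 343] 230 [319 320 321 322 323 324 325 326 327 328 329 330 331 332 333 334 335 336]
```

The gate is at about 0.47 rad and the oiler hasn't moved. Finishing the arc.

>>> carry_out:
  series:
    - [0, 2.5, 6, 0, 0, 0, 0]
    - [0, 2.5, 6, 0, 0, 0, 0]
    - [0, 1.5, 6, 0, 0, 0, 0]
    - [0, 1, 6, 0, 0, 0, 0]
    - [0, 0.5, 5, 0, 0, 0, 0]

```text
t: 15.05
ee_pos: [0.6205, 0.0851, 0.0261]
ee_rot: [[-0.177, 0.979, -0.105], [0.849, 0.206, 0.487], [0.498, -0.003, -0.867]]
ft_force: [-0.1, -1.0, -0.8]
grip_width: 0.0004
finger_force: 0.3
```

>>> carry_out:
  series:
    - [0, 0, 3, 0, 0, 0, 0]
    - [0, 0, 3, 0, 0, 0, 0]
    - [0, 0, 2, 0, 0, 0, 0]
    - [0, 0, 0, 0, 0, 0, 0]

```text
t: 15.38
ee_pos: [0.6204, 0.0929, 0.0261]
ee_rot: [[-0.177, 0.979, -0.105], [0.849, 0.206, 0.487], [0.499, -0.003, -0.867]]
ft_force: [-0.0, -0.5, 0.0]
grip_width: 0.0006
finger_force: 0.0
```

Run:
```python
from h import *
rep(); tip()
```

```text
t 15.38 tcp [0.6204 0.0929 0.0261] stall [-53.  -26.7] rot [[-0.177, 0.979, -0.105], [0.849, 0.206, 0.487], [0.499, -0.003, -0.867]] w 0.0006 F [-0.  -0.5  0. ] j [-15.  50.  85.  30.  63. -45.]
gate votes/12 [(np.float64(0.0), np.int64(9)), (np.float64(0.1), np.int64(2)), (np.float64(0.2), np.int64(0)), (np.float64(0.3), np.int64(0)), (np.float64(0.4), np.int64(1)), (np.float64(0.5), np.int64(0)), (np.float64(0.6), np.int64(0)), (np.float64(0.7), np.int64(0)), (np.float64(0.8), np.int64(0)), (np.float64(0.9), np.int64(0)), (np.float64(1.0), np.int64(0)), (np.float64(1.1), np.int64(0)), (np.float64(1.2), np.int64(0)), (np.float64(1.3), np.int64(0)), (np.float64(1.4), np.int64(0)), (np.float64(1.5), np.int64(0)), (np.float64(1.6), np.int64(0)), (np.float64(1.7), np.int64(0)), (np.float64(1.8), np.int64(0)), (np.float64(1.9), np.int64(0)), (np.float64(2.0), np.int64(0)), (np.float64(2.1), np.int64(1))]
177 [331 332] 180 [331 332] 183 [330 331 332] 209 [324 325 326 327 328 329 330 331 332 333 337 338 339 340 341 342 343] 230 [319 320 321 322 323 324 325 326 327 328 329 330 331 332 333 334 335 336]
```

Nearly shut. I press gently to the stop.

>>> carry_out:
  series:
    - [0, 0, 1.5, 0, 0, 0, 0]
    - [0, 0, 1.5, 0, 0, 0, 0]
    - [0, 0, 0, 0, 0, 0, 0]

```text
t: 15.68
ee_pos: [0.6204, 0.0954, 0.0261]
ee_rot: [[-0.176, 0.979, -0.105], [0.849, 0.205, 0.487], [0.498, -0.003, -0.867]]
ft_force: [0.5, -0.7, -0.1]
grip_width: 0.0007
finger_force: 0.2
```

>>> carry_out:
  series:
    - [0, 0, 1.5, 0, 0, 0, 0]
    - [0, 0, 1, 0, 0, 0, 0]
    - [0, 0, 0, 0, 0, 0, 0]

```text
t: 15.93
ee_pos: [0.6204, 0.0975, 0.026]
ee_rot: [[-0.177, 0.979, -0.105], [0.849, 0.206, 0.486], [0.498, -0.003, -0.867]]
ft_force: [0.6, -2.2, 0.3]
grip_width: 0.0005
finger_force: 0.9
```

>>> carry_out:
  series:
    - [0, 0, 1.5, 0, 0, 0, 0]
    - [0, 0, 0.5, 0, 0, 0, 0]
    - [0, 0, 0, 0, 0, 0, 0]

```text
t: 16.18
ee_pos: [0.6205, 0.098, 0.0259]
ee_rot: [[-0.178, 0.978, -0.105], [0.85, 0.206, 0.484], [0.496, -0.003, -0.869]]
ft_force: [-0.7, -6.3, 1.6]
grip_width: 0.0007
finger_force: 3.1
```

Run:
```python
from h import *
rep(); tip()
```

```text
t 16.18 tcp [0.6205 0.098  0.0259] stall [-48.  -27.9] rot [[-0.178, 0.978, -0.105], [0.85, 0.206, 0.484], [0.496, -0.003, -0.869]] w 0.0007 F [-0.7 -6.3  1.6] j [-14.  50.  85.  30.  62. -44.]
gate votes/12 [(np.float64(0.0), np.int64(7)), (np.float64(0.1), np.int64(1)), (np.float64(0.2), np.int64(0)), (np.float64(0.3), np.int64(1)), (np.float64(0.4), np.int64(0)), (np.float64(0.5), np.int64(0)), (np.float64(0.6), np.int64(0)), (np.float64(0.7), np.int64(0)), (np.float64(0.8), np.int64(0)), (np.float64(0.9), np.int64(0)), (np.float64(1.0), np.int64(0)), (np.float64(1.1), np.int64(0)), (np.float64(1.2), np.int64(0)), (np.float64(1.3), np.int64(0)), (np.float64(1.4), np.int64(0)), (np.float64(1.5), np.int64(0)), (np.float64(1.6), np.int64(0)), (np.float64(1.7), np.int64(0)), (np.float64(1.8), np.int64(0)), (np.float64(1.9), np.int64(0)), (np.float64(2.0), np.int64(0)), (np.float64(2.1), np.int64(1))]
177 [331 332] 180 [331 332] 183 [330 331 332] 209 [324 325 326 327 328 329 330 331 332 333 337 338 339 340 341 342 343] 230 [319 320 321 322 323 324 325 326 327 328 329 330 331 332 333 334 335 336]
```

The gate is hard against its stop (6 N, no more movement) and the oiler hasn't moved. Now I come away.

>>> carry_out:
  series:
    - [0, 0.4, -2, 0, 0, 0, 0]
    - [0, 0.8, -4, 0, 0, 0, 0]
    - [0, 3, -14, 0, 0, 0, 0]
    - [0, 6, -28, 5, 0, 0, 0]
    - [0, 7, -34, 15, 0, 0, 0]

```text
t: 16.65
ee_pos: [0.6357, 0.019, 0.0444]
ee_rot: [[-0.176, 0.978, -0.111], [0.847, 0.208, 0.489], [0.501, -0.008, -0.865]]
ft_force: [1.3, 0.8, -0.4]
grip_width: 0.0006
finger_force: 0.0
```

>>> carry_out:
  series:
    - [0, 0, -15, 30, 0, 0, 0]
    - [0, 0, -15, 30, 0, 0, 0]
    - [0, 0, -10, 30, 0, 0, 0]
    - [0, 0, 0, 0, 0, 0, 0]
    - [0, 0, 0, 0, 0, 0, 0]

```text
t: 17.07
ee_pos: [0.6394, -0.0242, 0.138]
ee_rot: [[-0.177, 0.979, -0.1], [0.85, 0.203, 0.486], [0.496, 0.001, -0.868]]
ft_force: [-0.8, -0.3, -0.6]
grip_width: 0.0005
finger_force: 0.0
```

Run:
```python
from h import *
rep(); tip()
print(robot.hand_in())
```

```text
t 17.07 tcp [ 0.6394 -0.0242  0.138 ] stall [-171.4  -20.3] rot [[-0.177, 0.979, -0.1], [0.85, 0.203, 0.486], [0.496, 0.001, -0.868]] w 0.0005 F [-0.8 -0.3 -0.6] j [-24.  43.  77.  24.  79. -44.]
gate votes/12 [(np.float64(0.0), np.int64(11)), (np.float64(0.1), np.int64(2)), (np.float64(0.2), np.int64(0)), (np.float64(0.3), np.int64(0)), (np.float64(0.4), np.int64(0)), (np.float64(0.5), np.int64(0)), (np.float64(0.6), np.int64(0)), (np.float64(0.7), np.int64(0)), (np.float64(0.8), np.int64(0)), (np.float64(0.9), np.int64(0)), (np.float64(1.0), np.int64(0)), (np.float64(1.1), np.int64(0)), (np.float64(1.2), np.int64(0)), (np.float64(1.3), np.int64(0)), (np.float64(1.4), np.int64(0)), (np.float64(1.5), np.int64(0)), (np.float64(1.6), np.int64(0)), (np.float64(1.7), np.int64(0)), (np.float64(1.8), np.int64(0)), (np.float64(1.9), np.int64(0)), (np.float64(2.0), np.int64(0)), (np.float64(2.1), np.int64(0))]
177 [331 332] 180 [331 332] 183 [330 331 332] 209 [324 325 326 327 328 329 330 331 332 333 337 338 339 340 341 342 343] 230 [319 320 321 322 323 324 325 326 327 328 329 330 331 332 333 334 335 336] 
the job is handed in; nothing more can be done
None
```

The job is handed in at about 17 s (no verdict was returned): the oiler stands upright against the stall's back wall with the gate shut and the arm clear; it leaned forward roughly 0.06–0.08 rad mid-push, below the 0.25 limit, and I set it upright again before it reached the wall.

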